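# Sort the altar candles by weight

### The job

The two battery candles on the altar look alike but for a red and a gold band, and at least one still has its heavy battery pack inside (about 340 g; an empty one is about 110 g). Red-banded one first, then the gold-banded one: lift it just clear of the altar top where it stands (a centimetre or two), hold it still there for a second to feel its weight, then set it upright and let go - a heavy one gently and fully down into either free well of the wooden candle stand, a light one in the middle of the steel saucer. Never press them hard (well below 25 N), and leave the saucer and the teacup where they are.

Things in the scene. Friction and masses are not known exactly. Their poses are not given: they have to be found in the camera images.
- candle_red_mid (a point): centre (half-way up, 38 mm over the underside) of the red-banded battery candle: loose upright cream cylinder, 44 mm across, 76 mm tall plus a 6 mm amber dome, bottom edge bevelled 3 mm; 16 mm red band and red top face. z up. Mass about 340 g with its hidden battery pack, 110 g without (each within 12 %); the pack may shift 3 mm inside
- candle_gold_mid (a point): centre (half-way up, 38 mm over the underside) of the gold-banded battery candle: loose upright cream cylinder, 44 mm across, 76 mm tall plus a 6 mm amber dome, bottom edge bevelled 3 mm; 16 mm gold band and gold top face. z up. Mass about 340 g with its hidden battery pack, 110 g without (each within 12 %); the pack may shift 3 mm inside
- stand: low dark wooden candle stand with brass ends, fixed: 90 mm (x) by 210 mm (y) by 22 mm high. Origin at the centre of its underside, z up. Two round wells, 46 mm across, 16 mm deep, mouth bevelled 2 mm, at y = +62 and -62 mm; a brass disc marks each floor. Seated, a candle's underside is 6 mm and its centre 44 mm above the altar top
- well_left (a point): centre of the sprung floor plate (unloaded) of the stand's well at its +y end, 8 mm above the altar top; the well's mouth is 14 mm higher
- well_right (a point): centre of the sprung floor plate (unloaded) of the stand's well at its -y end, 8 mm above the altar top; the well's mouth is 14 mm higher
- saucer: round stainless steel saucer, loose, 250 g, 150 mm across the rim, rim 14 mm high, flat inner floor about 105 mm across and 4 mm above the altar top. Origin at the centre of its underside
- teacup: blue ceramic cup, 68 mm across, 50 mm high, loose; origin at the centre of its underside. Leave alone
Mind the look-alikes: they are no part of the job. What is shaped like the part that bears candle_red_mid but pink or purple is not meant. Leave any pink look-alike of the part that bears candle_gold_mid alone.

How it is judged:
By the outcome, as a careful person would: the job done as asked, in the order asked, and still so for the second after the job is handed in, with the robot touching nothing.
It also fails if it takes over 58 s, if anything falls off the work surface, if the arm or the gripper's body presses on something with over 40 N, if the wrist force passes 120 N, or if a joint passes its speed limit or range.

### The arm

A 6-joint arm with a two-finger parallel gripper is mounted at the origin on the work surface. World frame = base frame: x ahead of the robot, y to its left, z up, the work surface at z = 0. Lengths are in mm, angles in rad, forces in N, time in s.
With the tool pointing down it reaches from about 400 to 925 mm from the base axis. Payload 12.5 kg.
Tool frame: the origin (TCP) lies midway between the tips of the shut fingers; the grasp point (between the pads) lies 19 mm behind it (env.grip_depth is the distance from the TCP to the grasp point, in mm); z points along the fingers, y is the line along which they close (so a half turn about z gives the same grasp; the last joint's range is limited). The gripper opens to 95 mm and grips with 3 to 60 N. Pads are 20 mm wide; open, the fingers measure 119 mm over their backs; the gripper's body (75 mm by 180 mm) begins 59 mm behind the grasp point.
Start: joints at [-1.281, 0.491, 1.559, -0, 1.092, -0.106], TCP at [240.99, -576.689, 214.661] pointing down, gripper open.
Joint ranges: [-3.1, 3.1], [-0.84, 2.19], [0.05, 2.79], [-1.13, 4.28], [0.06, 2.93], [-2.69, 2.69]. Speed limits (rad/s): [2.22, 2.22, 2.79, 3.14, 3.14, 3.14].

### API

Orientations are given as [roll, pitch, yaw] about the fixed x, y, z axes, in that order (R = Rz(yaw) Ry(pitch) Rx(roll)).
In Python, from cell import monitor, viewer, order, env gives the robot as it stands.
- The arm moves only by the tool move_arm, never from a script. Its argument "moves" is one flat list of numbers, 4 for each row, row after row: the shift along the tool's x, y, z normalised to -1 to 1, where 1 is 0.15 m, then the turn about the tool's z normalised to -1 to 1, where 1 is pi/2 rad. A call has 1 to 10 rows; each row shifts and turns the commanded pose from where the row before left it, along the tool's axes as they then stand; what a row does not reach is not made up. A row lasts 1/8 s, in which the tool goes at most 62.5 mm and 10.7 degrees, less where a joint would pass 70% of its speed; a pose out of reach is approached as far as the arm can. A call with a number of a shift or a turn outside -1 to 1 is refused whole. A call with a gripper value outside its range is refused whole. "claw" is the finger opening in mm, from 0 to 95.1, set as the call begins (left out, the last holds). The fingers move at their own pace and stop on an object; the grip force is fixed at half the most. Time passes only in rows, so rows that do not move let the fingers close. It gives the time, the measured TCP pose, the force, the opening and the grip force at its end, in the units of the state.
- monitor.state(): the state, without advancing time (a new reading comes with each control period).
- viewer.read_camera(name): name is "scene" or "top"; returns the picture (480x640x3 uint8, red, green, blue); there is no depth.
- viewer.camera_info(name): a dict with "K" (3x3 intrinsics, pixels), "dist_coeffs" ([k1, k2, p1, p2, k3] as OpenCV has them; the pictures are not rectified), "camera_from_world" (4x4, takes a point from world to camera coordinates). Camera axes: x right, y down, z forward; pixel columns grow to the right and rows downward; lengths in mm; the calibration is good to about 2 mm. A picture is of the moment at which its call begins. camera_info takes no time and is no camera call.
- order.job_done(): hands the job in; it is judged then, once.
The state is a dict: "t": time; "joints": joint angles; "qvel": joint speeds; "tau": joint torques, N m; "eef_pos": TCP position; "tcp_rot": TCP orientation; "ft_force": force on the tool from outside, world axes, zero at the start; "moment": the same for the moment, N m; "opening": opening from 0.0 (shut) to 1.0 (fully open); "grip_force": force on a finger pad.
Only numpy, scipy, OpenCV 4.12 (cv2) and the standard library are available. Lean on these libraries where they do the work, as an engineer would, in place of code of your own. Each camera call takes 0.05 s, during which the arm holds its last target. There are 200 camera calls.

## Working session

There is one attempt and no reset: what is moved stays moved. The work goes in short steps, Python scripts to look and compute and a tool call to move; the robot and the scene stay as the last step left them, time stands still between calls to the robot, and variables do not carry over. Pictures are saved under pics/ and viewed, at most 10 in all, crops included, and the job is handed in when it is done.

Besides the shell and the picture viewer there is one more tool, called as name(argument=value, ...) on one line, values as JSON. move_arm: Moves the arm, as the interface text tells. Scaled input: -1 to 1 covers 0.15 m each way for a shift and pi/2 rad each way for a turn. Its arguments: {"type":"object","properties":{"moves":{"type":"array"},"claw":{"type":"number"}},"required":["moves"]}

```bash
mkdir -p pics; cat > h.py <<'E'
import numpy as np, cv2
from cell import monitor, viewer, order, env
def snap(n,f):
    im=viewer.read_camera(n); cv2.imwrite('pics/'+f,im[:,:,::-1]); return im
def px2w(n,u,v,z):
    c=viewer.camera_info(n);K=np.array(c['K'],float);T=np.array(c['camera_from_world'],float)
    p=cv2.undistortPoints(np.array([[[u,v]]],float),K,np.array(c['dist_coeffs'],float))[0,0]
    R=T[:3,:3];o=-R.T@T[:3,3];d=R.T@np.array([p[0],p[1],1]);return (o+d*(z-o[2])/d[2]).round(1)
def w2px(n,P):
    c=viewer.camera_info(n);T=np.array(c['camera_from_world'],float)
    return cv2.projectPoints(np.array(P,float).reshape(-1,1,3),cv2.Rodrigues(T[:3,:3])[0],T[:3,3],np.array(c['K'],float),np.array(c['dist_coeffs'],float))[0][:,0].round(1)
E
python3 - <<'E'
from h import *
snap('scene','s0.png');snap('top','t0.png')
print(monitor.state())
for n in('scene','top'):
    c=viewer.camera_info(n);T=np.array(c['camera_from_world']);print(n,c['K'],-T[:3,:3].T@T[:3,3])
E
```

```text
{'t': 0.1, 'joints': array([-1.28060996e+00,  4.91436225e-01,  1.55940986e+00, -1.76980656e-05,
        1.09172350e+00, -1.05622293e-01]), 'qvel': array([ 1.00667014e-03, -1.61225990e-03, -5.15566449e-05, -1.46633152e-03,
       -1.91807558e-03, -3.76802961e-05]), 'tau': array([ 2.26168500e-03, -6.13621187e+01, -2.58603609e+01,  6.94260676e-02,
        4.70513594e-02, -6.09494100e-05]), 'eef_pos': array([ 240.90855076, -576.45164168,  214.15201225]), 'tcp_rot': array([-3.14061950e+00, -8.73845866e-05,  3.95816781e-01]), 'ft_force': array([-0.45340107, -0.47777209, -0.07803807]), 'moment': array([-0.00500323,  0.02653327, -0.02025254]), 'grip_force': 0.0, 'opening': 0.9999904034234517}
scene [[526.34662642   0.         317.79617521]
 [  0.         526.34662642 234.02264036]
 [  0.           0.           1.        ]] [ 807.03424065 -601.75875011  601.9799932 ]
top [[433.7396014    0.         323.41323812]
 [  0.         433.7396014  235.79708436]
 [  0.           0.           1.        ]] [414.21210985  18.22349215 865.99588033]
```

View pics/t0.png

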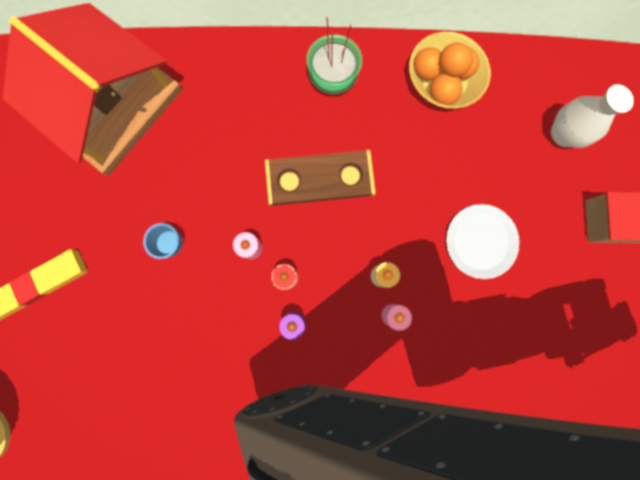

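View pics/s0.png

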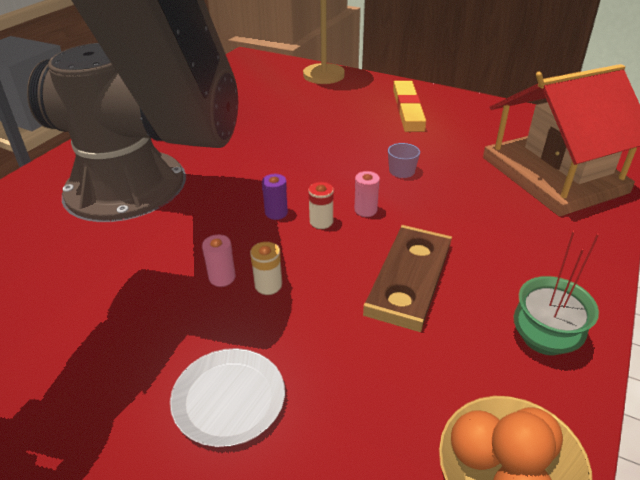

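The top view shows red at (284,277), gold at (387,274), saucer at (483,241), wells at (289,181) and (350,175), cup at (162,241). The pink and purple look-alikes are at (246,245), (292,327) and (398,317). I'll enlarge it to read these more closely.

```bash
python3 - <<'E'
from h import *
t=cv2.imread('pics/t0.png')[140:340,220:540];cv2.imwrite('pics/tc.png',cv2.resize(t,None,fx=2.5,fy=2.5,interpolation=2))
t=cv2.imread('pics/s0.png')[160:320,190:470];cv2.imwrite('pics/sc.png',cv2.resize(t,None,fx=2.8,fy=2.8,interpolation=2))
E
```

```text
(no output)
```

View pics/tc.png

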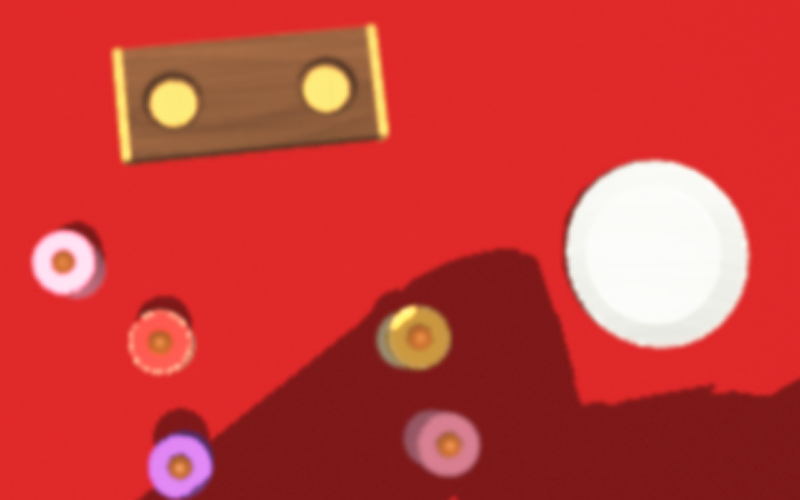

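View pics/sc.png

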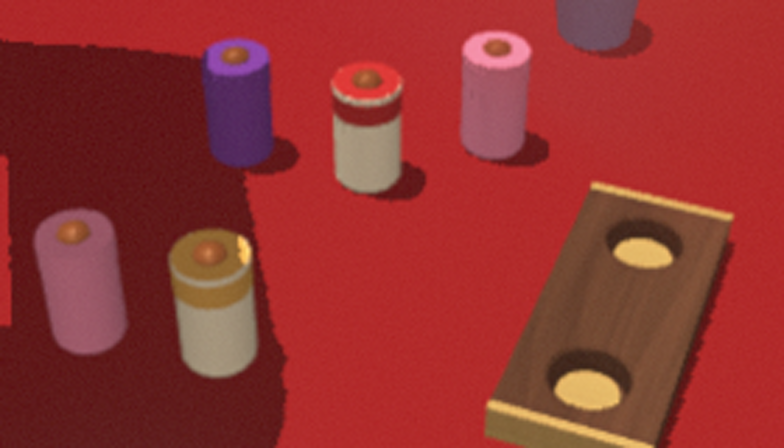

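The crops confirm it. Red top is at crop (161,342), gold top (419,337), brass discs (173,103) and (326,88), saucer rim centre (657,254). Now converting to world positions, with size and cross-camera checks.

```bash
python3 - <<'E'
from h import *
f=lambda x,y:(220+(x+.5)/2.5-.5,140+(y+.5)/2.5-.5)
g=lambda x,y:(190+(x+.5)/2.8-.5,160+(y+.5)/2.8-.5)
for n,p,z in [('red',(161,342),76),('gold',(419,338),76),('pinkA',(63,262),76),('purple',(180,466),76),('pinkB',(449,444),76),('wellL',(173,103),8),('wellR',(326,88),8),('sauc rim',(657,254),14),('sauc floor',(653,254),4)]:
    w=px2w('top',*f(*p),z);print(n,w, w2px('scene',w)[0])
print('corners',[px2w('top',*f(*p),22) for p in[(113,48),(376,24),(388,137),(127,160)]])
for n,p,z in [('red',(367,83),76),('gold',(210,254),76),('wellL',(643,252),8),('wellR',(588,389),8)]: print('scene',n,px2w('scene',*g(*p),z))
s=px2w('scene',228,396,14);print(s)
E
```

```text
red [430.6  76.7  76. ] [320.3 188.9]
gold [ 434.8 -111.2   76. ] [263.9 250.8]
pinkA [488.3 149.4  76. ] [367.  177.4]
purple [341.8  61.7  76. ] [273.5 180.3]
pinkB [ 358.2 -132.5   76. ] [215.5 243.7]
wellL [624.6  75.4   8. ] [419.4 251.8]
wellR [638.4 -48.6   8. ] [399.8 300.9]
sauc rim [ 504.4 -315.2   14. ] [226.6 393.4]
sauc floor [ 505.4 -315.8    4. ] [227.9 398.4]
corners [array([666. , 123.4,  22. ]), array([688.4, -88. ,  22. ]), array([595.4, -96.8,  22. ]), array([574.7, 110. ,  22. ])]
scene red [432.   75.9  76. ]
scene gold [ 435.2 -109.8   76. ]
scene wellL [622.6  80.6   8. ]
scene wellR [636.4 -44.1   8. ]
[ 508.3 -317.6   14. ]
```

```bash
cat >> h.py <<'E'
def togo(*targets, yaw=None, p=None):
    s=monitor.state(); p=s['eef_pos'] if p is None else np.array(p,float)
    a=s['tcp_rot'][2]; c,n=np.cos(a),np.sin(a)
    print('at',s['t'],p.round(1),s['tcp_rot'].round(4))
    for t in targets:
        d=np.array(t,float)-p; v=np.array([c*d[0]+n*d[1], n*d[0]-c*d[1], -d[2]])/150
        L=np.linalg.norm(v); k=int(np.ceil(L/.4)); print(t,'units',v.round(3),'rows',k,'each',(v/k).round(3)); p=np.array(t,float)
E
python3 -c "
from h import *
togo((450,-200,190),(431,76.5,150),(431,76.5,26))"
```

```text
at 0.1 [ 240.9 -576.5  214.2] [-3.1406e+00 -1.0000e-04  3.9580e-01]
(450, -200, 190) units [ 2.254 -1.778  0.161] rows 8 each [ 0.282 -0.222  0.02 ]
(431, 76.5, 150) units [ 0.594 -1.75   0.267] rows 5 each [ 0.119 -0.35   0.053]
(431, 76.5, 26) units [0.    0.    0.827] rows 3 each [0.    0.    0.276]
```

move_arm(moves=[0.28, -0.22, 0.02, 0, 0.28, -0.22, 0.02, 0, 0.28, -0.22, 0.02, 0, 0.28, -0.22, 0.02, 0, 0.28, -0.22, 0.02, 0, 0.28, -0.22, 0.02, 0, 0.28, -0.22, 0.02, 0, 0.28, -0.22, 0.02, 0, 0, 0, 0, 0], claw=70)

```text
t: 1.23
eef_pos: [450.1, -200.9, 190.3]
tcp_rot: [-3.141, 0.0, 0.4]
ft_force: [-0.2, -1.6, 0.9]
opening: 0.735
grip_force: 0.0
```

move_arm(moves=[0.12, -0.35, 0.05, 0, 0.12, -0.35, 0.05, 0, 0.12, -0.35, 0.05, 0, 0.12, -0.35, 0.05, 0, 0.12, -0.35, 0.05, 0, 0, 0, 0, 0, 0, 0, 0, 0])

```text
t: 2.1
eef_pos: [431.3, 72.6, 153.1]
tcp_rot: [3.141, 0.0, 0.396]
ft_force: [0.2, -0.3, 0.2]
opening: 0.737
grip_force: 0.0
```

```bash
python3 -c "
from h import *
togo((431,76.5,95),(431,76.5,26))
print(monitor.state()['ft_force'],monitor.state()['opening'])
im=snap('scene','s1.png')[100:340,180:480];cv2.imwrite('pics/s1c.png',cv2.resize(im[:,:,::-1],None,fx=2.5,fy=2.5))"
```

```text
at 2.1 [431.3  72.6 153.1] [3.1413 0.     0.3959]
(431, 76.5, 95) units [ 0.008 -0.025  0.388] rows 1 each [ 0.008 -0.025  0.388]
(431, 76.5, 26) units [0.   0.   0.46] rows 2 each [0.   0.   0.23]
[ 0.17152152 -0.3003584   0.22635655] 0.737430686384743
```

View pics/s1c.png

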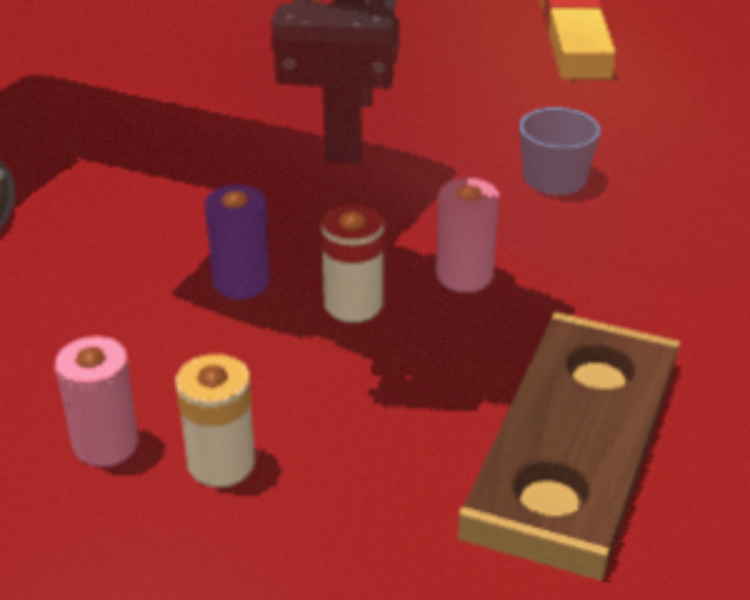

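The gripper is centred over the red candle (crop (352,250)) and the fingers are clear of both neighbours. Descending to grasp.

move_arm(moves=[0.01, -0.025, 0.3, 0, 0, 0, 0.3, 0, 0, 0, 0.15, 0, 0, 0, 0.1, 0, 0, 0, 0, 0, 0, 0, 0, 0])

```text
t: 2.9
eef_pos: [431.5, 76.5, 26.1]
tcp_rot: [3.141, -0.001, 0.394]
ft_force: [-0.9, -0.1, -0.4]
opening: 0.733
grip_force: 0.0
```

move_arm(moves=[0, 0, 0, 0, 0, 0, 0, 0, 0, 0, 0, 0, 0, 0, 0, 0], claw=30)

```text
t: 3.4
eef_pos: [431.1, 77.5, 25.8]
tcp_rot: [3.141, -0.0, 0.396]
ft_force: [-0.8, 0.4, 5.4]
opening: 0.462
grip_force: 30.0
```

move_arm(moves=[0, 0, 0.0, 0, 0, 0, -0.05, 0, 0, 0, -0.05, 0, 0, 0, 0, 0, 0, 0, 0, 0, 0, 0, 0, 0, 0, 0, 0, 0])

```text
t: 4.28
eef_pos: [430.9, 77.4, 40.5]
tcp_rot: [-3.142, 0.0, 0.396]
ft_force: [-0.4, 0.4, -3.3]
opening: 0.463
grip_force: 30.0
```

move_arm(moves=[0, 0, 0, 0, 0, 0, 0, 0, 0, 0, 0, 0, 0, 0, 0, 0, 0, 0, 0, 0, 0, 0, 0, 0])

```text
t: 5.03
eef_pos: [431.0, 77.4, 40.6]
tcp_rot: [3.141, -0.0, 0.396]
ft_force: [0.4, -0.6, -3.5]
opening: 0.463
grip_force: 30.0
```

move_arm(moves=[0, 0, 0, 0, 0, 0, 0, 0])

```text
t: 5.28
eef_pos: [431.0, 77.4, 40.6]
tcp_rot: [3.141, 0.0, 0.396]
ft_force: [-0.2, 0.1, -2.7]
opening: 0.462
grip_force: 30.0
```

```bash
python3 -c "
from h import *
print(monitor.state()['ft_force'],monitor.state()['moment'])
togo((624.4,74.2,110),(624.4,74.2,50))"
```

```text
[-0.19806197  0.10546301 -2.73177823] [ 0.05509875  0.03037221 -0.00098812]
at 5.275 [431.   77.4  40.6] [3.1415 0.     0.3958]
(624.4, 74.2, 110) units [ 1.181  0.517 -0.462] rows 4 each [ 0.295  0.129 -0.116]
(624.4, 74.2, 50) units [0.  0.  0.4] rows 1 each [0.  0.  0.4]
```

About 3.2 N, so the red candle is heavy and goes in the left well. I'll raise it above the neighbours first, then carry it over.

move_arm(moves=[0, 0, -0.25, 0, 0, 0, -0.25, 0, 0.2, 0.085, 0, 0, 0.3, 0.135, 0, 0, 0.3, 0.13, 0, 0, 0.26, 0.117, 0, 0, 0.12, 0.05, 0, 0, 0, 0, 0, 0, 0, 0, 0, 0])

```text
t: 6.4
eef_pos: [623.1, 74.1, 115.3]
tcp_rot: [-3.141, 0.001, 0.396]
ft_force: [-0.5, -0.3, -3.9]
opening: 0.467
grip_force: 30.0
```

move_arm(moves=[0, 0, 0.2, 0, 0, 0, 0.15, 0, 0, 0, 0, 0, 0, 0, 0, 0])

```text
t: 6.9
eef_pos: [624.3, 74.1, 64.2]
tcp_rot: [3.141, -0.001, 0.396]
ft_force: [0.6, -0.2, -3.7]
opening: 0.463
grip_force: 30.0
```

```bash
python3 -c "
from h import *
togo((624.4,74.2,50))
a=snap('scene','s2.png')[180:340,320:480];b=snap('top','t2.png')[120:280,220:380]
cv2.imwrite('pics/c2.png',cv2.resize(np.hstack([a,b])[:,:,::-1],None,fx=2.5,fy=2.5,interpolation=2))"
```

```text
at 6.9 [624.3  74.1  64.2] [ 3.1411e+00 -9.0000e-04  3.9590e-01]
(624.4, 74.2, 50) units [ 0.001 -0.     0.094] rows 1 each [ 0.001 -0.     0.094]
```

View pics/c2.png

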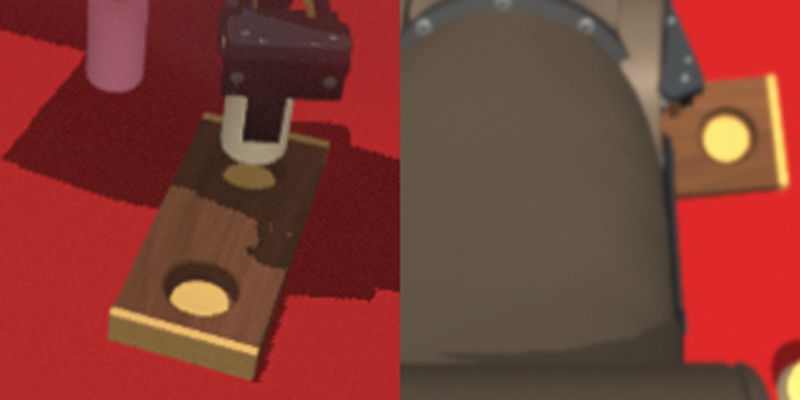

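Candle hangs over the left well (bottom edge at about crop (254,164), sides at 220 and 289). I'll compare this with the projected outlines of candle and wells.

```bash
python3 - <<'E'
from h import *
im=cv2.imread('pics/s2.png');S=5;x0,y0,w,h=370,200,150,120
o=cv2.resize(im[y0:y0+h,x0:x0+w],None,fx=S,fy=S,interpolation=2)
th=np.linspace(0,2*np.pi,73)
def circ(c,r,z,col):
    P=np.c_[c[0]+r*np.cos(th),c[1]+r*np.sin(th),0*th+z];q=(w2px('scene',P)-[x0,y0]+.5)*S-.5
    cv2.polylines(o,[q.round().astype(np.int32)],True,col,1)
circ((624.3,74.1),22,41.4,(0,255,0));circ((624.3,74.1),19,38.4,(0,255,0))
R=(637.6,-49.1);circ(R,25,22,(255,0,0));circ(R,23,20,(255,255,0))
L=(624.4,74.1);circ(L,25,22,(255,0,0))
c,s=np.cos(.106),np.sin(.106)
P=[(631+c*a-s*b,12.5+s*a+c*b,22) for a,b in((-45,-105),(45,-105),(45,105),(-45,105))]
q=(w2px('scene',P)-[x0,y0]+.5)*S-.5;cv2.polylines(o,[q.round().astype(np.int32)],True,(255,0,255),1)
cv2.imwrite('pics/o2.png',o)
E
```

```text
(no output)
```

View pics/o2.png

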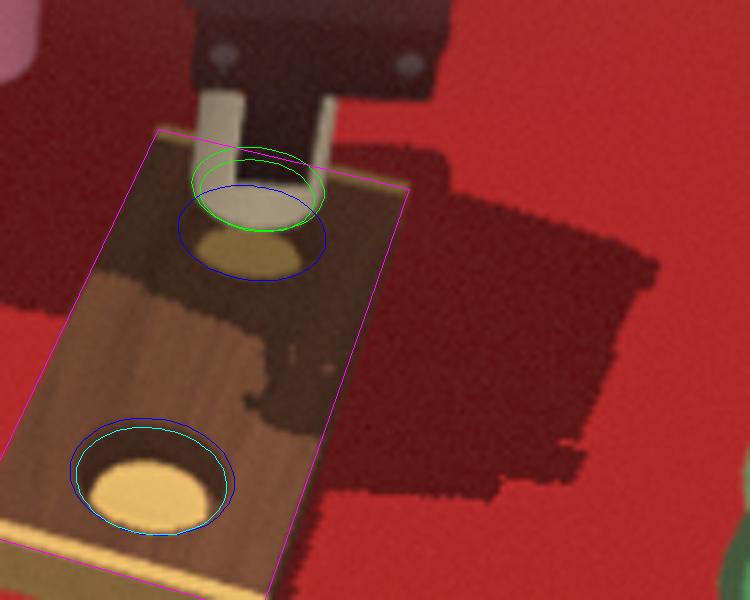

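Overlays fit the stand within about 1 mm, and the candle is well inside the bevels' capture range. Lowering slowly while watching the force.

move_arm(moves=[0, 0, 0.07, 0, 0, 0, 0.04, 0, 0, 0, 0.02, 0, 0, 0, 0, 0])

```text
t: 7.5
eef_pos: [624.1, 74.0, 43.3]
tcp_rot: [-3.141, 0.001, 0.396]
ft_force: [-0.2, -1.0, -3.9]
opening: 0.461
grip_force: 30.0
```

move_arm(moves=[0, 0, 0.01, 0, 0, 0, 0.01, 0, 0, 0, 0, 0])

```text
t: 7.88
eef_pos: [624.5, 74.1, 41.4]
tcp_rot: [3.141, -0.001, 0.396]
ft_force: [-1.5, -0.2, 4.8]
opening: 0.464
grip_force: 30.0
```

Contact has started, with a lateral push towards −x that matches the slight +x offset in the picture. Back off and shift −x by about 1.5 mm.

move_arm(moves=[0, 0, -0.02, 0, -0.01, -0.004, 0, 0, 0, 0, 0, 0])

```text
t: 8.25
eef_pos: [622.4, 74.0, 43.4]
tcp_rot: [-3.142, 0.0, 0.396]
ft_force: [0.5, 0.0, -2.8]
opening: 0.464
grip_force: 30.0
```

move_arm(moves=[0, 0, 0.01, 0, 0, 0, 0.01, 0, 0, 0, 0, 0])

```text
t: 8.62
eef_pos: [622.9, 74.1, 41.5]
tcp_rot: [3.141, -0.001, 0.396]
ft_force: [-2.6, 0.4, 7.6]
opening: 0.458
grip_force: 30.0
```

```bash
python3 -c "
from h import *
s=monitor.state();print(s['ft_force'],s['moment'])"
```

```text
[-2.57938035  0.4212321   7.62978454] [-0.08994385  0.64941386 -0.05405082]
```

move_arm(moves=[0, 0, -0.02, 0, 0.018, 0.002, 0, 0, 0, 0, 0, 0, 0, 0, 0, 0])

```text
t: 9.12
eef_pos: [625.1, 74.8, 43.3]
tcp_rot: [-3.142, 0.0, 0.396]
ft_force: [-0.3, -0.1, -2.9]
opening: 0.46
grip_force: 30.0
```

```bash
python3 -c "
from h import *
s=monitor.state();print(s['ft_force'],s['moment'])"
```

```text
[-0.26736263 -0.12430344 -2.94581359] [-0.0973943   0.01197273 -0.01479599]
```

move_arm(moves=[0, 0, 0.01, 0, 0, 0, 0.01, 0, 0, 0, 0, 0])

```text
t: 9.5
eef_pos: [625.1, 74.9, 40.4]
tcp_rot: [-3.141, 0.0, 0.396]
ft_force: [-0.2, 2.0, -4.2]
opening: 0.461
grip_force: 30.0
```

```bash
python3 -c "
from h import *
s=monitor.state();print(s['ft_force'],s['moment'])"
```

```text
[-0.16185052  1.95202329 -4.18907749] [ 0.308517    0.01069201 -0.03288189]
```

It's entering now. Small +y correction and continue down.

move_arm(moves=[0.001, -0.003, 0.01, 0, 0, 0, 0.01, 0, 0, 0, 0, 0])

```text
t: 9.88
eef_pos: [625.1, 75.2, 37.4]
tcp_rot: [3.142, 0.0, 0.396]
ft_force: [0.8, 0.9, -3.1]
opening: 0.465
grip_force: 30.0
```

move_arm(moves=[0, 0, 0.01, 0, 0, 0, 0.01, 0, 0, 0, 0, 0])

```text
t: 10.25
eef_pos: [625.1, 75.2, 34.4]
tcp_rot: [3.142, 0.0, 0.396]
ft_force: [-0.6, 0.8, -3.5]
opening: 0.461
grip_force: 30.0
```

move_arm(moves=[0, 0, 0.007, 0, 0, 0, 0.004, 0, 0, 0, 0, 0])

```text
t: 10.62
eef_pos: [625.2, 75.3, 33.0]
tcp_rot: [3.141, -0.0, 0.396]
ft_force: [-0.8, 0.3, -2.0]
opening: 0.464
grip_force: 30.0
```

move_arm(moves=[0, 0, 0.005, 0, 0, 0, 0, 0])

```text
t: 10.88
eef_pos: [625.3, 75.3, 32.3]
tcp_rot: [3.141, -0.0, 0.396]
ft_force: [-0.4, -0.2, -0.3]
opening: 0.462
grip_force: 30.0
```

move_arm(moves=[0, 0, 0.004, 0, 0, 0, 0, 0, 0, 0, 0, 0])

```text
t: 11.25
eef_pos: [625.2, 75.3, 31.7]
tcp_rot: [3.141, -0.0, 0.396]
ft_force: [-0.7, -0.1, 0.4]
opening: 0.462
grip_force: 30.0
```

move_arm(moves=[0, 0, 0, 0, 0, 0, 0, 0, 0, 0, 0, 0, 0, 0, 0, 0], claw=64)

```text
t: 11.75
eef_pos: [625.2, 75.3, 31.6]
tcp_rot: [3.141, -0.0, 0.396]
ft_force: [0.6, -0.8, -0.1]
opening: 0.67
grip_force: 0.0
```

move_arm(moves=[0, 0, -0.1, 0, 0, 0, -0.3, 0, 0, 0, -0.2, 0, 0, 0, 0, 0])

```text
t: 12.25
eef_pos: [626.3, 75.3, 124.9]
tcp_rot: [3.14, -0.005, 0.396]
ft_force: [0.9, 0.2, -0.3]
opening: 0.673
grip_force: 0.0
```

```bash
python3 -c "
from h import *
togo((520,-20,120),(435,-110.6,110),(435,-110.6,26))"
```

```text
at 12.25 [626.3  75.3 124.9] [ 3.1396 -0.0047  0.3959]
(520, -20, 120) units [-0.899  0.313  0.033] rows 3 each [-0.3    0.104  0.011]
(435, -110.6, 110) units [-0.756  0.339  0.067] rows 3 each [-0.252  0.113  0.022]
(435, -110.6, 26) units [0.   0.   0.56] rows 2 each [0.   0.   0.28]
```

move_arm(moves=[-0.3, 0.12, 0.01, 0, -0.3, 0.12, 0.01, 0, -0.3, 0.12, 0.01, 0, -0.3, 0.12, 0.02, 0, -0.25, 0.1, 0.02, 0, -0.2, 0.072, 0.02, 0, 0, 0, 0, 0, 0, 0, 0, 0], claw=70)

```text
t: 13.25
eef_pos: [434.9, -110.3, 108.1]
tcp_rot: [3.141, -0.0, 0.395]
ft_force: [0.7, -0.2, 0.7]
opening: 0.735
grip_force: 0.0
```

```bash
python3 -c "
from h import *
togo((435,-110.6,26))
a=snap('scene','s3.png')[160:340,190:470];cv2.imwrite('pics/c3.png',cv2.resize(a[:,:,::-1],None,fx=2.8,fy=2.8,interpolation=2))"
```

```text
at 13.25 [ 434.9 -110.3  108.1] [ 3.1415e+00 -1.0000e-04  3.9540e-01]
(435, -110.6, 26) units [-0.     0.002  0.547] rows 2 each [-0.     0.001  0.274]
```

View pics/c3.png

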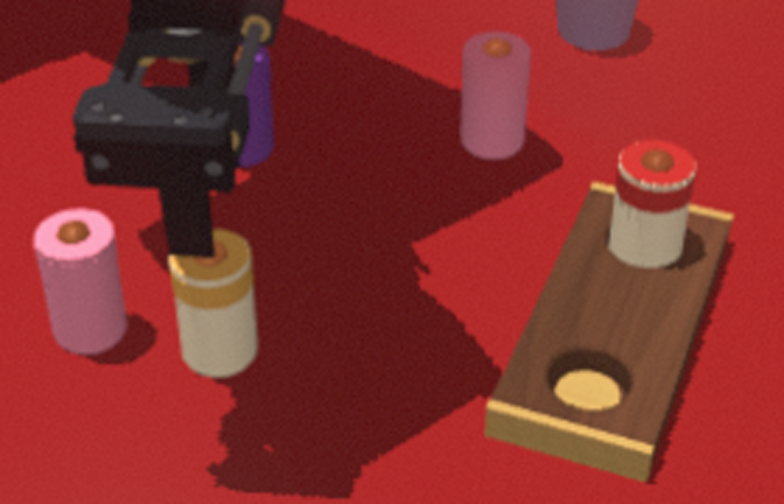

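The red candle stands upright in the left well (crop (650,205)), and the fingers are over the gold candle (215,300), clear of the pink one. Descend, grasp and weigh.

move_arm(moves=[0, 0.002, 0.25, 0, 0, 0, 0.2, 0, 0, 0, 0.1, 0, 0, 0, 0, 0, 0, 0, 0, 0])

```text
t: 13.92
eef_pos: [435.1, -110.4, 26.0]
tcp_rot: [3.141, -0.0, 0.397]
ft_force: [-1.2, -0.1, 1.3]
opening: 0.739
grip_force: 0.0
```

move_arm(moves=[0, 0, 0, 0, 0, 0, 0, 0, 0, 0, 0, 0, 0, 0, 0, 0, 0, 0, 0, 0], claw=30)

```text
t: 14.55
eef_pos: [434.7, -110.7, 25.8]
tcp_rot: [3.141, -0.0, 0.396]
ft_force: [-0.5, 1.2, 6.0]
opening: 0.452
grip_force: 30.0
```

move_arm(moves=[0, 0, -0.05, 0, 0, 0, -0.05, 0, 0, 0, 0, 0, 0, 0, 0, 0, 0, 0, 0, 0, 0, 0, 0, 0])

```text
t: 15.3
eef_pos: [434.6, -110.6, 40.5]
tcp_rot: [-3.141, 0.0, 0.396]
ft_force: [0.3, 0.2, -3.1]
opening: 0.453
grip_force: 30.0
```

move_arm(moves=[0, 0, 0, 0, 0, 0, 0, 0, 0, 0, 0, 0, 0, 0, 0, 0, 0, 0, 0, 0])

```text
t: 15.92
eef_pos: [434.6, -110.7, 40.6]
tcp_rot: [3.141, -0.0, 0.396]
ft_force: [-0.1, -0.2, -4.0]
opening: 0.449
grip_force: 30.0
```

move_arm(moves=[0, 0, 0, 0, 0, 0, 0, 0, 0, 0, 0, 0])

```text
t: 16.3
eef_pos: [434.6, -110.7, 40.6]
tcp_rot: [3.141, 0.0, 0.396]
ft_force: [-0.1, 0.7, -3.8]
opening: 0.45
grip_force: 30.0
```

```bash
python3 -c "
from h import *
s=monitor.state();print(s['ft_force'],s['moment'])
p=s['eef_pos']
togo((505.5,-315.8,p[2]+40));togo((638.3,-47.9,p[2]+50))"
```

```text
[-0.05965553  0.69081686 -3.76238706] [-0.00364912 -0.00928127  0.03654238]
at 16.3 [ 434.6 -110.7   40.6] [3.1415 0.     0.3958]
(505.5, -315.8, np.float64(80.63602811360514)) units [-0.091  1.444 -0.267] rows 4 each [-0.023  0.361 -0.067]
at 16.3 [ 434.6 -110.7   40.6] [3.1415 0.     0.3958]
(638.3, -47.9, np.float64(90.63602811360514)) units [ 1.414  0.137 -0.333] rows 4 each [ 0.354  0.034 -0.083]
```

Gold weighs about 3.6 N, so it's heavy too and goes in the right well, at the left-well result plus the 124 mm spacing.

move_arm(moves=[0, 0, -0.2, 0, 0, 0, -0.13, 0, 0.25, 0.027, 0, 0, 0.35, 0.03, 0, 0, 0.35, 0.035, 0, 0, 0.28, 0.025, 0, 0, 0.18, 0.02, 0, 0, 0, 0, 0, 0, 0, 0, 0, 0])

```text
t: 17.42
eef_pos: [636.7, -48.1, 89.7]
tcp_rot: [-3.141, 0.001, 0.396]
ft_force: [-0.8, -0.5, -3.2]
opening: 0.453
grip_force: 30.0
```

move_arm(moves=[0, 0, 0.1, 0, 0, 0, 0.1, 0, 0, 0, 0.08, 0, 0, 0, 0, 0, 0, 0, 0, 0])

```text
t: 18.05
eef_pos: [637.9, -48.1, 48.2]
tcp_rot: [3.141, -0.0, 0.396]
ft_force: [-0.0, -0.4, -3.3]
opening: 0.453
grip_force: 30.0
```

```bash
python3 -c "
from h import *
s=monitor.state();print(s['ft_force'],s['moment'])
togo((637.8,-48.2,43.5))"
```

```text
[-0.04048507 -0.38441562 -3.34480297] [-0.00702421 -0.01411892 -0.02861752]
at 18.05 [637.9 -48.1  48.2] [ 3.1414e+00 -1.0000e-04  3.9580e-01]
(637.8, -48.2, 43.5) units [-0.001  0.     0.031] rows 1 each [-0.001  0.     0.031]
```

move_arm(moves=[0, 0, 0.015, 0, 0, 0, 0.015, 0, 0, 0, 0, 0])

```text
t: 18.42
eef_pos: [637.7, -48.1, 43.6]
tcp_rot: [3.142, 0.0, 0.396]
ft_force: [-0.3, -0.3, -3.4]
opening: 0.45
grip_force: 30.0
```

move_arm(moves=[0, 0, 0.01, 0, 0, 0, 0.01, 0, 0, 0, 0, 0])

```text
t: 18.8
eef_pos: [637.7, -48.0, 40.5]
tcp_rot: [-3.142, 0.0, 0.396]
ft_force: [-0.9, 0.7, -3.4]
opening: 0.455
grip_force: 30.0
```

```bash
python3 -c "
from h import *
s=monitor.state();print(s['ft_force'],s['moment'])"
```

```text
[-0.93864512  0.7296725  -3.4288386 ] [0.05524562 0.01161748 0.04783424]
```

It went in cleanly. Continue down.

move_arm(moves=[0, 0, 0.01, 0, 0, 0, 0.01, 0, 0, 0, 0.01, 0, 0, 0, 0.01, 0, 0, 0, 0, 0])

```text
t: 19.42
eef_pos: [637.7, -48.1, 34.4]
tcp_rot: [-3.142, 0.0, 0.396]
ft_force: [-0.4, 0.2, -3.9]
opening: 0.448
grip_force: 30.0
```

move_arm(moves=[0, 0, 0.007, 0, 0, 0, 0.005, 0, 0, 0, 0.004, 0, 0, 0, 0, 0, 0, 0, 0, 0])

```text
t: 20.05
eef_pos: [637.7, -48.1, 32.3]
tcp_rot: [3.141, -0.0, 0.396]
ft_force: [-1.8, 1.0, 1.3]
opening: 0.456
grip_force: 30.0
```

move_arm(moves=[0, 0, 0, 0, 0, 0, 0, 0, 0, 0, 0, 0, 0, 0, 0, 0], claw=64)

```text
t: 20.55
eef_pos: [637.8, -48.1, 32.2]
tcp_rot: [3.141, -0.0, 0.396]
ft_force: [0.0, -0.6, 0.6]
opening: 0.673
grip_force: 0.0
```

move_arm(moves=[0, 0, -0.1, 0, 0, 0, -0.3, 0, 0, 0, -0.3, 0, -0.3, 0.2, 0, 0, -0.3, 0.2, 0, 0, -0.3, 0.2, 0, 0, 0, 0.3, 0, 0, 0, 0, 0, 0, 0, 0, 0, 0])

```text
t: 21.68
eef_pos: [565.0, -224.3, 137.7]
tcp_rot: [3.142, -0.0, 0.396]
ft_force: [-0.2, 0.2, 0.0]
opening: 0.674
grip_force: 0.0
```

```bash
python3 -c "
from h import *
a=snap('scene','s4.png')[170:350,290:490];b=snap('top','t4.png')[100:280,220:420]
cv2.imwrite('pics/c4.png',cv2.resize(np.hstack([a,b])[:,:,::-1],None,fx=2,fy=2,interpolation=2))
print(w2px('scene',[(625,75,82),(638,-48,82)]))"
```

```text
[[424.4 217.7]
 [404.  265.3]]
```

View pics/c4.png

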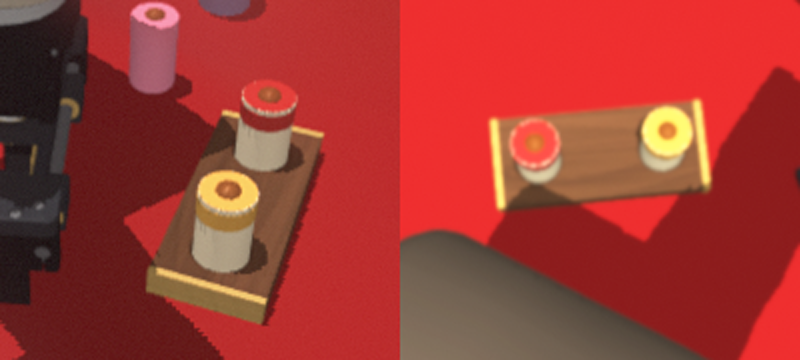

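Both candles stand upright in their wells. Their tops are at scene (424.5,219) and (403.5,266.5), within about 1 px of where fully seated candles would project. Handing in.

```bash
python3 -c "
from h import *
print(order.job_done())"
```

```text
the job is handed in; nothing more can be done
None
```

Both candles felt heavy (red about 3.2 N, gold about 3.6 N), so red went into the left well and gold into the right; both stand upright and let go, and the job was handed in at about 22 s; red touched the well's edge twice (about 11 N at most) before going in, and I never moved near the saucer or teacup.

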